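# Hold the shavings canister's lid at its purge position

### The arm

A 6-joint arm with a two-finger parallel gripper is mounted at the origin on the work surface. World frame = base frame: x ahead of the robot, y to its left, z up, the work surface at z = 0. Lengths are in m, angles in rad, forces in N, time in s.
With the tool pointing down it reaches from about 0.375 to 0.9 m from the base axis. Payload 3.1 kg.
Tool frame: the origin (TCP) lies at the very end of the fingers, on their centre line; the grasp point (between the pads) lies 19 mm behind it; z points along the fingers, y is the line along which they close (so a half turn about z gives the same grasp; the last joint's range is limited). The gripper opens to 85 mm and grips with 20 to 120 N. Pads are 22 mm wide; open, the fingers measure 114 mm over their backs; the gripper's body (76 mm by 85 mm) begins 54 mm behind the grasp point. The pads swing forward as they close: fully open they stand 13 mm farther back than shut.
Start: joints at [-1.387, 0.527, 1.433, -0, 1.181, -0.178], TCP at [0.221, -0.585, 0.231] pointing down, gripper open.
Joint ranges: [-3.08, 3.08], [-0.75, 2.2], [0.22, 2.44], [-1.43, 4.57], [0, 2.65], [-2.85, 2.85]. Speed limits (rad/s): [2.79, 2.79, 3.14, 3.14, 3.14, 3.14].

### API

Orientations are given as a unit quaternion [x, y, z, w].
In Python, from station import sense, snapshot, camera_params, sign_off gives the robot as it stands.
- The arm moves only by the shell command python3 -m handwheel 'ROWS' [OPENING] [FORCE]. ROWS is JSON, a list that holds one entry, the list of rows, each a list of 4 numbers: the shift along the tool's x, y, z in units of 25 mm (1.0 is 25 mm), then the turn about the tool's z in units of 6 degrees (1.0 is 6 degrees). A call has 1 to 20 rows; each row shifts and turns the commanded pose from where the row before left it, along the tool's axes as they then stand; what a row does not reach is not made up. A row lasts 1/8 s, in which the tool goes at most 62.5 mm and 10.7 degrees, less where a joint would pass 70% of its speed; a pose out of reach is approached as far as the arm can. A call is refused whole if a number of a shift passes 1 or a number of a turn 1, either way. A call with a gripper value outside its range is refused whole. OPENING is the finger opening in mm, from 0 to 85.4, set as the call begins (- or left out, the last holds). The fingers move at their own pace and stop on an object; FORCE is the grip in N (left out, the last holds). Time passes only in rows, so rows that do not move let the fingers close. It gives the time, the measured TCP pose, the force, the opening and the grip force at its end, in the units of the state.
- sense(): the state, without advancing time (a new reading comes with each control period).
- snapshot(name): name is "scene" or "top" or "wrist"; returns (picture, depth): 384x512x3 uint8, red, green, blue; 384x512 float32, m along the optical axis (not along the pixel's ray), 0 where there is no reading.
- camera_params(name): a dict with "mtx" (3x3 intrinsics, pixels), "D" ([k1, k2, p1, p2, k3] as OpenCV has them; the pictures are not rectified), "extrinsics" (4x4, takes a point from camera to world coordinates); the wrist camera has in their place "hand_eye" (4x4, takes a point from camera to tool coordinates, whose origin is the TCP and whose axes are the flange's). Camera axes: x right, y up, looking along -z (the intrinsics and any distortion apply to the point x, -y, -z); pixel columns grow to the right and rows downward; lengths in m; the calibration is good to about 2 mm. A picture is of the moment at which its call begins: read the wrist's pose just before it. camera_params takes no time and is no camera call.
- sign_off(): hands the job in; it is judged then, once.
The state is a dict: "t": time; "q": joint angles; "qd": joint speeds; "tau": joint torques, N m; "tcp_pos": TCP position; "tool_rot": TCP orientation; "force": force on the tool from outside, world axes, zero at the start; "ft_torque": the same for the moment, N m; "finger_gap": opening from 0.0 (shut) to 1.0 (fully open); "gripper_force": force on a finger pad.
Only numpy, scipy, OpenCV 4.12 (cv2) and the standard library are available. Lean on these libraries where they do the work, as an engineer would, in place of code of your own. Each camera call takes 0.05 s, during which the arm holds its last target. There are 200 camera calls.

### The job

Put the orange-handled bayonet lid on the green shavings canister, lugs down through the notches at the green marks until it is fully home, then turn it clockwise (seen from above) to the yellow halfway marks, well before the lock clicks at the red ones. The lid springs back if let go, so finish while still gripping it and holding it there, white lines at the yellow marks. Leave the other things on the bench alone.

Things in the scene. Friction and masses are not known exactly. Their poses are not given: they have to be found in the camera images.
- lid: Bayonet lid, 0.11-0.23 kg, standing plug down. Origin: centre of its underside, z up. Plug 64 mm across, 18 deep (foot 58). Two steel lugs along +x and -x: tips 40 mm from the axis, 12 wide, 2-8 mm above the origin. Black disc 92 mm across at 18-26 mm, white lines at +x and -x. Orange bar grip along x: 60 long, 14 wide, at 26-55 mm. A half turn about z gives the same lid.
- canister: Green shavings canister fixed on the bench, 122 mm across, foot 140, black hose spigot low on +y to 76 mm from the axis. Origin: centre of its underside, z up. Two notches at its +x and -x in the mouth's flange, marked by green bars, let the lugs through. Fully home, the lid's disc lies on the rim and the lid's origin is 112 mm above this one.
- canister_mouth (a point): Centre of the canister's round mouth at rim height, 130 mm above the bench, axes as the canister's. Mouth 69 mm across (2.5 mm play round the plug), aluminium flange 8 mm thick, notches 17.5 mm wide. Once home the lid turns clockwise from above, lugs under the flange with 2 mm play up and down; anticlockwise a stop after 0.06 rad.
- halfway: Halfway marks: frame fixed to the canister, on its axis at rim height, 0.7 rad clockwise of the canister's; its +x and -x point to two yellow bars on the rim. The lid is halfway when its x axis (white lines) lies along this x, either way round. Red bars, 1.4 rad clockwise of the green, mark locked: sprung catches meet the lugs from about 0.85 rad and click behind them at 1.35.
- carrier (a joint): Sprung carrier inside the canister, pushed round by the lid's lugs: 0 at rest, grows as the lid turns clockwise (rad), end stop 1.34. The lid's turn from the notches is about this value plus 0.06, so about 0.64 at the yellow bars. Its spring turns the lid back with 0.05 N m at 0, 0.1 N m at halfway: a lid let go runs back.
- plane: bystander, loose: steel hand plane with dark wood knob and handle, 245 x 62 mm, 90 mm tall; leave it alone
- wax_tin: bystander, loose: small round tin with a red label, 60 mm across, 42 mm tall; leave it alone
- offcut: bystander, loose: dark wood block 75 x 44 x 30 mm; leave it alone
- glue: bystander, loose: white glue bottle with yellow label and orange cap, 60 mm across, 170 mm tall; leave it alone
- hammer: bystander, loose: hammer lying on the bench; leave it alone
- screwdriver: bystander, loose: screwdriver lying on the bench; leave it alone
- brush: bystander, loose: brush lying on the bench; leave it alone

How it is judged:
On the way:
1. the lid is fully home in the canister's mouth, not yet turned (horizontal distance between lid and canister below 0.005 m and z of lid in the frame of canister between 0.108 and 0.1155 m and angle between lid's own z axis and vertical below 0.08 rad and value of joint carrier below 0.3 rad), for 0.1 s.
At the end, for the whole second after the job is handed in: Lid home in the canister (centred within 5 mm, level within 0.08 rad, origin 108 to 115.5 mm above the canister's), its x axis within 0.14 rad of the halfway marks, carrier at 0.4 to 0.85 rad and still (under 0.1 rad/s), fingers gripping the lid with more than 1 N (horizontal distance between lid and canister below 0.005 m and z of lid in the frame of canister between 0.108 and 0.1155 m and angle between lid's own z axis and vertical below 0.08 rad and angle between the x axis of lid and the x axis of halfway, either way round below 0.14 rad and value of joint carrier between 0.4 and 0.85 rad and velocity of joint carrier between -0.1 and 0.1 rad/s and contact force between the fingers and lid above 1 N); the arm keeps its last pose, push and grip.
It fails at once if the lid is turned past halfway into the lock (carrier beyond 1.0 rad) (value of joint carrier above 1 rad).
It fails at once if a bystander is moved by more than 30 mm (distance of any of plane, wax_tin, offcut, glue, hammer, screwdriver, brush from where it was at the start of the episode above 0.03 m).
It also fails if it takes over 45 s, if anything falls off the work surface, if the arm or the gripper's body presses on something with over 40 N, if the wrist force passes 120 N, or if a joint passes its speed limit or range.

## Working session

There is one attempt and no reset: what is moved stays moved. The work goes in short steps, Python scripts to look and compute and a shell command to move; the robot and the scene stay as the last step left them, time stands still between calls to the robot, and variables do not carry over. Pictures are saved under pics/ and viewed, at most 10 in all, crops included, and the job is handed in when it is done.

```bash
ls; mkdir -p pics
cat > h.py <<'E'
import numpy as np, cv2
from station import sense, snapshot, camera_params
from scipy.spatial.transform import Rotation as R
def T_of(name, s=None):
    p=camera_params(name)
    if 'extrinsics' in p: return p, np.array(p['extrinsics'])
    T=np.eye(4);T[:3,:3]=R.from_quat(s['tool_rot']).as_matrix();T[:3,3]=s['tcp_pos']
    return p, T@np.array(p['hand_eye'])
def rays(name,uv,s=None):
    p,T=T_of(name,s)
    n=cv2.undistortPoints(np.array(uv,float).reshape(-1,1,2),np.array(p['mtx']),np.array(p['D'])).reshape(-1,2)
    d=np.c_[n[:,0],-n[:,1],-np.ones(len(n))]@T[:3,:3].T
    return T[:3,3],d
def onplane(name,uv,z,s=None):
    o,d=rays(name,uv,s); return o+d*((z-o[2])/d[:,2])[:,None]
def proj(name,P,s=None):
    p,T=T_of(name,s); c=(np.array(P,float).reshape(-1,3)-T[:3,3])@T[:3,:3]
    c[:,1:]*=-1
    return cv2.projectPoints(c,np.zeros(3),np.zeros(3),np.array(p['mtx']),np.array(p['D']))[0].reshape(-1,2)
E
python3 - <<'E'
from h import *
s=sense();print(s)
for n in('top','scene'):
    im,d=snapshot(n);cv2.imwrite(f'pics/{n}0.png',im[:,:,::-1]);np.save(f'pics/{n}0.npy',d);p,T=T_of(n);print(n,np.round(T,3).tolist(),p['mtx'])
E
```

```text
pics
{'t': 0.0, 'q': array([-1.38747467e+00,  5.28436908e-01,  1.43392183e+00,  2.33958568e-05,
        1.18140595e+00, -1.78508880e-01]), 'qd': array([ 0.00011361, -0.00272799, -0.0012935 ,  0.00185984,  0.00077486,
       -0.00025783]), 'tau': array([-1.77122220e-03, -4.42359531e+01, -1.78020823e+01, -4.77937538e-04,
        8.45506409e-03, -5.32251363e-06]), 'tcp_pos': array([ 0.22113573, -0.58379526,  0.23034539]), 'tool_rot': array([ 9.83679642e-01,  1.79925491e-01,  8.20399778e-06, -1.08603845e-03]), 'force': array([-1.11518632, -0.16453465, -0.29324242]), 'ft_torque': array([-0.03419716,  0.02605041, -0.00712519]), 'gripper_force': 0.0, 'finger_gap': 1.0018222171890772}
top [[0.019, 0.983, -0.184, 0.3], [-1.0, 0.017, -0.011, 0.017], [-0.008, 0.184, 0.983, 1.516], [0.0, 0.0, 0.0, 1.0]] [[408.31743649   0.         255.22837858]
 [  0.         408.31743649 192.60462027]
 [  0.           0.           1.        ]]
scene [[-0.66, -0.555, 0.506, 1.059], [0.751, -0.498, 0.434, 0.459], [0.011, 0.667, 0.745, 0.87], [0.0, 0.0, 0.0, 1.0]] [[366.8336449    0.         261.56766885]
 [  0.         366.8336449  185.30497876]
 [  0.           0.           1.        ]]
```

View pics/top0.png

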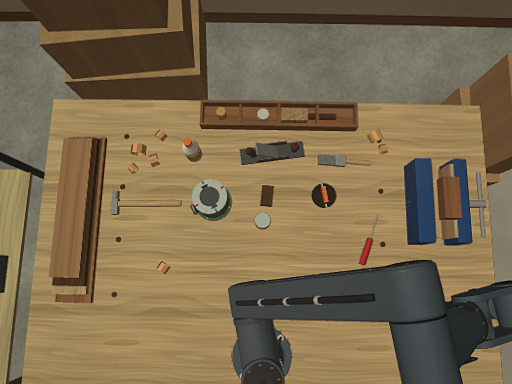

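View pics/scene0.png

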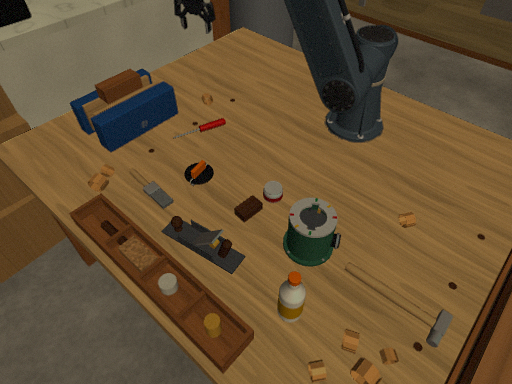

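The top view shows the lid at about (324,195) with its orange bar roughly along the image vertical. The canister is at (210,197). The scene view shows the lid at (199,172) and the canister rim at (313,217).

Run:
```python
from h import *
im=cv2.imread('pics/top0.png');hsv=cv2.cvtColor(im,cv2.COLOR_BGR2HSV)
def blobs(hsv,lo,hi,box,amin=3):
    m=cv2.inRange(hsv,lo,hi);z=np.zeros_like(m);x0,y0,x1,y1=box;z[y0:y1,x0:x1]=m[y0:y1,x0:x1]
    n,l,st,c=cv2.connectedComponentsWithStats(z)
    return [(st[i,4],c[i],cv2.minAreaRect(np.argwhere(l==i)[:,::-1].astype(np.float32))) for i in range(1,n) if st[i,4]>=amin]
for a,c,r in blobs(hsv,(5,170,150),(18,255,255),(305,175,345,215)): 
    bp=cv2.boxPoints(r);print('orange',a,c,onplane('top',[c],0.05),np.round(onplane('top',bp,.05),3).tolist())
for nm,lo,hi in(('red',(0,120,100),(6,255,255)),('yel',(22,100,120),(34,255,255)),('grn',(45,90,110),(80,255,255))):
    for a,c,r in blobs(hsv,lo,hi,(185,175,235,222),2): print(nm,a,c.round(1),onplane('top',[c],0.13).round(4))
# rim: depth points in rim plane
for n in('top','scene'):
    d=np.load(f'pics/{n}0.npy');v,u=np.mgrid[0:384,0:512]
    o,r=rays(n,np.c_[u.ravel(),v.ravel()]);p,T=T_of(n)
    P=o+r*d.ravel()[:,None];k=(abs(P[:,2]-.13)<.008)&(d.ravel()>0)
    # canister rough
    c0=onplane('top',[[210,197]],.13)[0];k&=np.hypot(*(P-c0)[:,:2].T)<.09
    Q=P[k];print(n,c0,k.sum(),'z',np.median(Q[:,2]),cv2.minEnclosingCircle(Q[:,:2].astype(np.float32)),Q.mean(0))
c=im[170:225,180:350];cv2.imwrite('pics/c1.png',cv2.resize(c,(800,259),interpolation=cv2.INTER_CUBIC))
s=cv2.imread('pics/scene0.png')[190:270,270:350];cv2.imwrite('pics/c2.png',cv2.resize(s,(560,560),interpolation=cv2.INTER_CUBIC))
```

```text
orange 68 [324.51470588 193.72058824] [[ 0.57451125 -0.21942712  0.05      ]] [[0.601, -0.206, 0.05], [0.605, -0.221, 0.05], [0.549, -0.232, 0.05], [0.545, -0.217, 0.05]]
red 5 [221.8 186.8] [[0.5777 0.1488 0.13  ]]
red 6 [196.  204.8] [[0.5129 0.2355 0.13  ]]
grn 2 [202.5 183. ] [[0.59   0.2164 0.13  ]]
top [0.54113606 0.1883721  0.13      ] 630 z 0.12974223845983357 ((0.545427143573761, 0.19135193526744843), 0.061305951327085495) [0.54454848 0.19152938 0.12985689]
scene [0.54113606 0.1883721  0.13      ] 1063 z 0.12922950279248824 ((0.5475919842720032, 0.19203276932239532), 0.06194491311907768) [0.55092861 0.19488095 0.12894331]
```

View pics/c1.png

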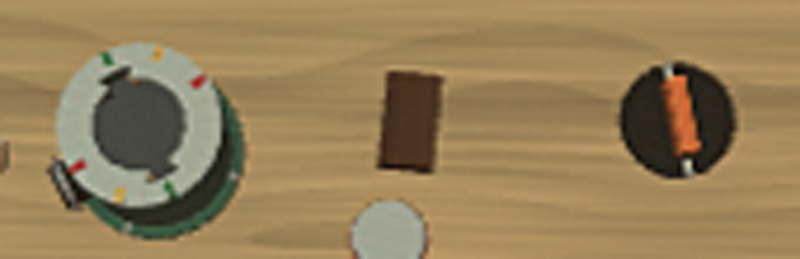

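The crop shows the green bars at (107,58) and (170,190), and yellow and red clockwise of them. That puts the canister at about (0.545, 0.192) with yaw about 25.6°, and the lid at about (0.5745, -0.219) with yaw about 11°. I'll move above the lid.

```bash
python3 -m handwheel '[[[0,0,0,0.8],[0,0,0,0.8],[1,-0.7,0,0],[1,-0.7,0,0],[1,-0.7,0,0],[1,-0.7,0,0],[1,-0.7,0,0],[1,-0.7,0,0],[1,-0.7,0,0],[1,-0.7,0,0],[1,-0.7,0,0],[1,-0.7,0,0],[1,-0.7,0,0],[1,-0.7,0,0],[1,-0.7,0,0],[1,-0.7,0,0],[1,-0.7,0,0],[1,-0.7,0,0],[0.6,-0.5,0,0],[0,0,0,0]]]' 60
python3 - <<'E'
from h import *
s=sense();im,d=snapshot('wrist');cv2.imwrite('pics/w1.png',im[:,:,::-1])
m=R.from_quat(s['tool_rot']).as_matrix();print(s['tcp_pos'],np.degrees(np.arctan2(m[1,0],m[0,0])),s['q'])
hsv=cv2.cvtColor(im,cv2.COLOR_RGB2HSV);k=cv2.inRange(hsv,(5,170,120),(18,255,255))
n,l,st,c=cv2.connectedComponentsWithStats(k);i=1+np.argmax(st[1:,4])
r=cv2.minAreaRect(np.argwhere(l==i)[:,::-1].astype(np.float32));bp=cv2.boxPoints(r)
P=onplane('wrist',bp,.05,s);print(st[i],r,P.round(4).tolist(),P.mean(0))
v,u=np.where(l==i);o,dr=rays('wrist',np.c_[u,v],s);Q=o+dr*d[v,u][:,None];print('zq',np.percentile(Q[:,2],[5,25,50,75,95]))
t=Q[Q[:,2]>.05];print('top',t.mean(0),cv2.minAreaRect(t[:,:2].astype(np.float32)))
E
```

```text
t: 2.6
tcp_pos: [0.5722, -0.2164, 0.2309]
tool_rot: [0.995, 0.098, -0.0, -0.0]
force: [-0.7, 0.5, 0.7]
finger_gap: 0.703
gripper_force: 0.0
[ 0.5722076  -0.21640521  0.23092864] 11.252153459688673 [-5.43900963e-01  5.10255852e-01  1.46701744e+00 -2.65464003e-04
  1.16509527e+00  8.30613228e-01]
[253 137  16  64 951] ((260.5, 168.49998474121094), (14.999998092651367, 62.99999237060547), 0.0) [[0.5434, -0.2213, 0.05], [0.6049, -0.2092, 0.05], [0.6076, -0.2231, 0.05], [0.5463, -0.236, 0.05]] [ 0.5755434  -0.22240593  0.05      ]
zq [0.03316128 0.05290045 0.05357033 0.05417345 0.05491056]
top [ 0.57650671 -0.22141005  0.0551099 ] ((0.5951899290084839, -0.21800191700458527), (0.09960953891277313, 0.013590756803750992), 11.158419609069824)
```

View pics/w1.png

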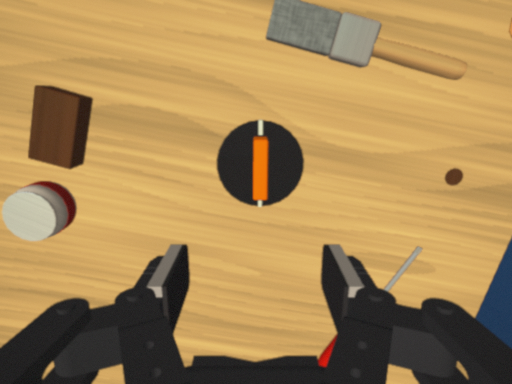

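The wrist view shows the lid at (260,164), aligned with the tool. I'll go down and grasp.

```bash
python3 -m handwheel '[[[0.11,0.23,1,0],[0,0,1,0],[0,0,1,0],[0,0,1,0],[0,0,1,0],[0,0,1,0],[0,0,1,0],[0,0,0.6,0],[0,0,0.36,0],[0,0,0,0],[0,0,0,0]]]' 45
python3 -m handwheel '[[[0,0,0,0],[0,0,0,0],[0,0,0,0],[0,0,0,0],[0,0,0,0],[0,0,0,0]]]' 0 80
```

```text
t: 4.03
tcp_pos: [0.5763, -0.2229, 0.0331]
tool_rot: [0.995, 0.097, 0.001, 0.0]
force: [-0.3, -0.4, -0.4]
finger_gap: 0.528
gripper_force: 0.0
t: 4.78
tcp_pos: [0.5762, -0.2225, 0.0331]
tool_rot: [0.995, 0.097, 0.0, 0.0]
force: [-0.8, 1.2, 5.9]
finger_gap: 0.143
gripper_force: 79.1
```

```bash
python3 -m handwheel '[[[0,0,-0.4,0],[0,0,-0.6,0],[0,0,-1,0],[0,0,-1,0],[0,0,-1,0],[0,0,-1,0],[0,0,-1,0],[0,0,-1,0],[0,0,-1,0],[0,0,-1,0],[0,0,-1,-0.6],[0,0,0,-0.6],[0,0,0,-0.6],[0,0,0,-0.6]]]'
python3 -m handwheel '[[[0.1,-0.5,0,0],[0.1,-0.8,0,0],[0.1,-0.9,0,0],[0.1,-0.9,0,0],[0.1,-0.9,0,0],[0.1,-0.9,0,0],[0.1,-0.9,0,0],[0.1,-0.9,0,0],[0.1,-0.9,0,0],[0.1,-0.9,0,0],[0.1,-0.9,0,0],[0.1,-0.9,0,0],[0.1,-0.9,0,0],[0.1,-0.9,0,0],[0.1,-0.9,0,0],[0.1,-0.9,0,0],[0,-0.9,0,0],[0,-0.7,0,0],[0,0,0,0],[0,0,0,0]]]'
python3 - <<'E'
from h import *
s=sense();im,d=snapshot('wrist');cv2.imwrite('pics/w2.png',im[:,:,::-1]);np.save('pics/w2.npy',d)
import pickle;pickle.dump(s,open('pics/w2.pkl','wb'))
m=R.from_quat(s['tool_rot']).as_matrix();print(s['tcp_pos'],np.degrees(np.arctan2(m[1,0],m[0,0])),s['q'])
E
```

```text
t: 6.52
tcp_pos: [0.5753, -0.2223, 0.283]
tool_rot: [0.975, 0.222, -0.0, 0.0]
force: [0.1, -0.2, -2.5]
finger_gap: 0.148
gripper_force: 78.2
t: 9.02
tcp_pos: [0.4452, 0.1442, 0.2824]
tool_rot: [0.975, 0.221, 0.0, 0.0]
force: [-0.3, -0.2, -2.3]
finger_gap: 0.147
gripper_force: 78.2
[0.44524201 0.14416358 0.28241607] 25.54075936686931 [ 7.40396226e-02  2.48057447e-01  1.74654679e+00 -6.17020449e-04
  1.14632984e+00  1.19931969e+00]
```

View pics/w2.png

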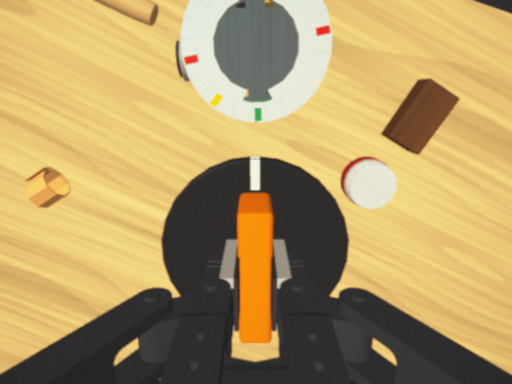

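The wrist view shows the canister at about (257,42), with red at (191,59) and (323,31), yellow at (216,100) and green at (258,114). The held lid's white line is at (255,173).

Run:
```python
from h import *
import pickle
s=pickle.load(open('pics/w2.pkl','rb'));d=np.load('pics/w2.npy')
im=cv2.imread('pics/w2.png');hsv=cv2.cvtColor(im,cv2.COLOR_BGR2HSV)
W={}
for nm,lo,hi in(('red',(0,150,120),(6,255,255)),('yel',(22,180,150),(32,255,255)),('grn',(50,120,60),(85,255,255))):
    k=cv2.inRange(hsv,lo,hi);k[:, :180]=0;k[128:]=0;k[:,335:]=0
    n,l,st,c=cv2.connectedComponentsWithStats(k)
    for i in range(1,n):
        if st[i,4]>15: W[nm+str(i)]=onplane('wrist',[c[i]],.13,s)[0];print(nm,st[i,4],c[i].round(1),W[nm+str(i)].round(4))
v,u=np.mgrid[0:384,0:512];o,r=rays('wrist',np.c_[u.ravel(),v.ravel()],s);P=o+r*d.ravel()[:,None]
k=(abs(P[:,2]-.13)<.006)&(d.ravel()>0)&(v.ravel()<125);print('rimz',np.median(P[k][:,2]),k.sum())
# outer rim edge via white mask
w=cv2.inRange(hsv,(0,0,170),(179,50,255));w[126:]=0;w[:,:178]=0;w[:,336:]=0
cs=max(cv2.findContours(w,cv2.RETR_EXTERNAL,cv2.CHAIN_APPROX_NONE)[0],key=len)[:,0,:]
cs=cv2.convexHull(cs)[:,0,:] ;cs=cs[cs[:,1]>3]
from scipy.optimize import least_squares
def circ(Q):
    f=least_squares(lambda p:np.hypot(Q[:,0]-p[0],Q[:,1]-p[1])-p[2],[*Q[:,:2].mean(0),.05],loss='soft_l1',f_scale=.001);return f.x
print('rim circle',circ(onplane('wrist',cs,.13,s)))
# mouth inner: dark gray inside
g=cv2.inRange(hsv,(0,0,40),(179,80,140));g[105:]=0;g[:,:205]=0;g[:,305:]=0
cs=max(cv2.findContours(g,cv2.RETR_EXTERNAL,cv2.CHAIN_APPROX_NONE)[0],key=len)[:,0,:];cs=cs[(cs[:,1]>5)&(cs[:,1]<85)]
print('mouth circle',circ(onplane('wrist',cs,.13,s)))
# lid disc: top plane z = tcp.z -.0331+.026
zt=s['tcp_pos'][2]-.0331+.026
b=cv2.inRange(hsv,(0,0,0),(179,255,60));e=[]
for y in range(165,230):
    xs=np.where(b[y,150:360])[0]
    if len(xs): e+=[[150+xs[0]-.5,y],[150+xs[-1]+.5,y]]
Q=onplane('wrist',e,zt,s);cl=circ(Q);print('disc',cl,'tcp',s['tcp_pos'])
w=cv2.inRange(hsv,(0,0,150),(179,70,255));n,l,st,c=cv2.connectedComponentsWithStats(w[155:192,240:272]);i=1+np.argmax(st[1:,4]);
yy,xx=np.where(l==i);L=onplane('wrist',np.c_[xx+240,yy+155],zt,s)
dv=L.mean(0)[:2]-cl[:2];print('white ang',np.degrees(np.arctan2(dv[1],dv[0])),np.hypot(*dv))
a,bb=np.polyfit(yy,xx,1)[0],0;h=onplane('wrist',[[255+a*-15,160],[255+a*15,190]],zt,s);dv=h[0]-h[1];print('line ang',np.degrees(np.arctan2(dv[1],dv[0])))
for k_,p in W.items():
    c=np.array([.545,.192]); q=p[:2]-c;print(k_,np.degrees(np.arctan2(q[1],q[0])),np.hypot(*q))
reds=[p for k_,p in W.items() if 'red' in k_];
if len(reds)==2: q=reds[1]-reds[0];print('mid',(reds[0]+reds[1])/2,np.degrees(np.arctan2(q[1],q[0])),np.hypot(*q[:2]))
```

```text
red 85 [322.6  30.1] [0.5777 0.1469 0.13  ]
red 76 [190.8  59.1] [0.5129 0.233  0.13  ]
yel 60 [215.9  99.6] [0.4928 0.202  0.13  ]
grn 50 [257.8 114.2] [0.4972 0.1652 0.13  ]
rimz 0.12882005811195174 9171
rim circle [0.54512932 0.19026154 0.06047219]
mouth circle [0.54506062 0.19003617 0.03329302]
disc [0.44639985 0.14390722 0.0437564 ] tcp [0.44524201 0.14416358 0.28241607]
white ang 25.736325975344208 0.0372130743544468
line ang 25.670531462227533
red1 -54.084415150656525 0.05569137164152878
red2 128.04662854554286 0.05205702467055485
yel1 169.13662517412925 0.053184264850923056
grn1 -150.6886621977703 0.05478789816737918
mid [0.54529264 0.18994598 0.13      ] 126.94516257009845 0.107729786013901
```

```bash
python3 -m handwheel '[[[0,0,0,-0.25],[0.5,0.04,0,0],[0.9,0.04,0,0],[0.9,0.05,0,0],[0.9,0.05,0,0],[0.7,0,0,0],[0.48,0,0,0],[0,0,0.6,0],[0,0,1,0],[0,0,1,0],[0,0,1,0],[0,0,0.6,0],[0,0,0.3,0],[0,0,0,0],[0,0,0,0]]]'
python3 - <<'E'
from h import *
s=sense();m=R.from_quat(s['tool_rot']).as_matrix();print(s['tcp_pos'],np.degrees(np.arctan2(m[1,0],m[0,0])),s['force'])
for n in('top','scene','wrist'):
    im,d=snapshot(n);cv2.imwrite(f'pics/{n}3.png',im[:,:,::-1])
w=cv2.imread('pics/wrist3.png');c=cv2.imread('pics/scene3.png')[180:270,265:355]
cv2.imwrite('pics/m3.png',np.hstack([cv2.resize(w,(400,300)),cv2.resize(c,(300,300),interpolation=cv2.INTER_CUBIC)]))
E
```

```text
t: 10.95
tcp_pos: [0.5451, 0.1902, 0.1707]
tool_rot: [0.972, 0.234, 0.001, 0.0]
force: [0.1, 0.2, -2.3]
finger_gap: 0.143
gripper_force: 78.3
[0.54514016 0.19023993 0.17065565] 27.029680644816068 [ 0.12658282  0.23792457 -2.25518305]
```

View pics/m3.png

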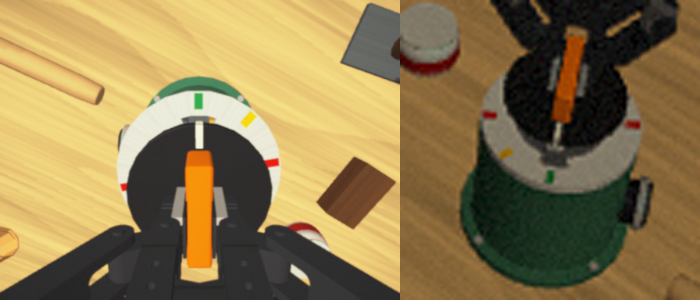

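The white line at (199,135) points at the green bar at (198,100) and is centred. I'll lower gently.

```bash
python3 -m handwheel '[[[0,0,0.2,0],[0,0,0.2,0],[0,0,0.2,0],[0,0,0,0],[0,0,0,0]]]'; python3 -m handwheel '[[[0,0,0.15,0],[0,0,0.1,0],[0,0,0.1,0],[0,0,0,0],[0,0,0,0]]]'
```

```text
t: 11.72
tcp_pos: [0.5445, 0.1902, 0.1547]
tool_rot: [0.972, 0.234, -0.0, -0.0]
force: [0.2, 0.2, -1.7]
finger_gap: 0.148
gripper_force: 78.3
t: 12.35
tcp_pos: [0.5445, 0.1901, 0.1461]
tool_rot: [0.972, 0.234, 0.0, 0.0]
force: [0.0, -0.8, -1.3]
finger_gap: 0.144
gripper_force: 78.3
```

```bash
python3 -m handwheel '[[[0,0,0.04,0],[0,0,0.03,0],[0,0,0,0],[0,0,0,0],[0,0,0,0]]]'
```

```text
t: 12.98
tcp_pos: [0.5446, 0.1902, 0.1451]
tool_rot: [0.972, 0.234, 0.0, 0.0]
force: [-3.3, 1.3, 6.3]
finger_gap: 0.144
gripper_force: 79.2
```

```bash
python3 -m handwheel '[[[0,0,-0.03,0],[0,0,0,0.3],[0,0,0,0.5],[0,0,0,0.6],[0,0,0,0.6],[0,0,0,0.5],[0,0,0,0.3],[0,0,0,0],[0,0,0,0]]]'
python3 - <<'E'
from h import *
s=sense();m=R.from_quat(s['tool_rot']).as_matrix();print(s['tcp_pos'],np.degrees(np.arctan2(m[1,0],m[0,0])),s['force'],s['ft_torque'],s['q'][5])
E
```

```text
t: 14.1
tcp_pos: [0.5451, 0.1905, 0.1451]
tool_rot: [0.996, 0.089, 0.001, -0.0]
force: [1.9, 3.2, 0.6]
finger_gap: 0.142
gripper_force: 78.6
[0.54507699 0.19053879 0.1451492 ] 10.221987230779241 [1.9197291  3.16493578 0.56649719] [ 0.50943148 -0.32710592  0.1612623 ] 1.534410930181835
```

```bash
python3 -m handwheel '[[[0,0,0,0.4],[0,0,0,0.6],[0,0,0,0.7],[0,0,0,0.7],[0,0,0,0.7],[0,0,0,0.5],[0,0,0,0.25],[0,0,0,0],[0,0,0,0],[0,0,0,0]]]'
python3 - <<'E'
from h import *
s=sense();m=R.from_quat(s['tool_rot']).as_matrix();print(s['tcp_pos'],np.degrees(np.arctan2(m[1,0],m[0,0])),s['force'],s['ft_torque'],s['q'][5])
im,d=snapshot('wrist');cv2.imwrite('pics/w4.png',im[:,:,::-1])
E
```

```text
t: 15.35
tcp_pos: [0.5447, 0.1904, 0.1452]
tool_rot: [0.994, -0.112, 0.0, -0.0]
force: [2.4, 3.4, 1.5]
finger_gap: 0.152
gripper_force: 78.7
[0.54472775 0.19037645 0.14516632] -12.864301142367209 [2.38523916 3.38326208 1.47789524] [ 0.6043769  -0.34098475  0.09472423] 1.9374718024574713
```

View pics/w4.png

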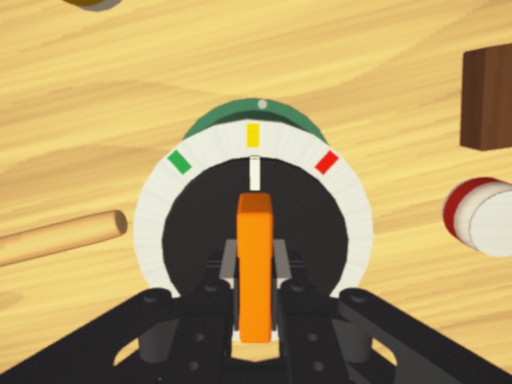

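The white line at (255,173) is in line with the yellow bar at (253,135). The lid is seated on the rim and the arm is still, so I'll hand in.

```bash
python3 -c "from station import sign_off; print(sign_off())"
```

```text
the job is handed in; nothing more can be done
None
```

The lid is fully home in the canister, turned clockwise so its white lines sit at the yellow halfway marks, and still gripped (about 79 N). I handed the job in at about 15 s; sign-off returned no verdict.

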